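Hang the sanitised ear defenders on the rail with the lifting fork

ROBOT

A 6-joint arm with a two-finger parallel gripper is mounted at the origin on the work surface. World frame = base frame: x ahead of the robot, y to its left, z up, the work surface at z = 0. Lengths are in m, angles in rad, forces in N, time in s.
With the tool pointing down it reaches from about 0.275 to 0.85 m from the base axis. Payload 19 kg.
Tool frame: the origin (TCP) lies midway between the tips of the shut fingers; the grasp point (between the pads) lies 19 mm behind it; z points along the fingers, y is the line along which they close (so a half turn about z gives the same grasp; the last joint's range is limited). The gripper opens to 85 mm and grips with 20 to 120 N. Pads are 22 mm wide; open, the fingers measure 114 mm over their backs; the gripper's body (76 mm by 85 mm) begins 54 mm behind the grasp point. The pads swing forward as they close: fully open they stand 13 mm farther back than shut.
Start: joints at [1.105, 0.15, 1.437, -0, 1.554, -0.134], TCP at [0.187, 0.544, 0.196] pointing down, gripper open.
Joint ranges: [-2.8, 2.8], [-0.68, 2.1], [0.12, 2.68], [-1.39, 4.53], [0.16, 2.79], [-2.81, 2.81]. Speed limits (rad/s): [1.89, 1.89, 2.22, 3.01, 3.01, 3.01].

INTERFACE

Orientations are given as a unit quaternion [x, y, z, w].
In Python, from plant import manip, vision, spotter gives the robot as it stands.
- The arm moves only by the tool play_rows, never from a script. Its argument "motion" is a list of rows, each a list of 5 numbers: the gripper command: -1 is fully open, 1 is shut, values between are in proportion, then the shift along the world's x, y, z as a fraction of full scale, then the turn about the world's z as a fraction of full scale. In form: [[fingers, dx, dy, dz, spin], ...]. A call has 1 to 12 rows; each row is the pose to reach, as a shift and turn from the pose commanded when the call began, turning the shorter way round; what a row does not reach only later rows make up. Full scale, the value 1, is 200 mm for a shift and pi rad for a turn. A row lasts 1/10 s, in which the tool goes at most 50 mm and 8.59 degrees, less where a joint would pass 70% of its speed; a pose out of reach is approached as far as the arm can. A call with a number of a shift or a turn outside -1 to 1 is refused whole. A call with a gripper value outside its range is refused whole. The fingers move at their own pace and stop on an object; "force" is the grip in N (left out, the last holds). Time passes only in rows, so rows that repeat a pose let the fingers close. It gives the time, the measured TCP pose, the force, the opening and the grip force at its end, in the units of the state.
- manip.observe(): the state, without advancing time (a new reading comes with each control period).
- vision.camera(name): name is "scene" or "top" or "wrist"; returns a dict with "image" (480x640x3 uint8, blue, green, red), "vertical_fov" (degrees; the focal length in pixels is half the picture's height over the tangent of half this angle, whatever the lens; pixels are square), "cx", "cy" (the principal point, pixels), "R" (3x3) and "t" (3): a world point X has camera coordinates R X + t; the wrist camera has in their place "tool_from_camera" (4x4, takes a point from camera to tool coordinates, whose origin is the TCP and whose axes are the flange's). Camera axes: x right, y down, z forward; pixel columns grow to the right and rows downward; lengths in m; the calibration is good to about 2 mm. A picture is of the moment at which its call begins: read the wrist's pose just before it. There is no depth.
- manip.hand_in(): hands the job in; it is judged then, once.
Trained networks look in a picture, given as the dict that the camera call returned (one of the last four; its "shot" number tells which), for a name from the list of things; names that differ only in an ending like _2 or _b are one class to them, and where a whole thing is asked for, a point or a joint stands for the part that bears it (a point fixed in the world has none). Each returns a list of dicts, best first, with "p" (0 to 1); they miss things now and then, are a little off and sometimes report something else, mostly with a low value. They report only what shows in the picture. A call takes as long as a camera call. They do not tell look-alikes from the thing itself.
- spotter.cut_out(picture, target): "mask" (480x640 bool, what is visible of it) and "xy" ([column, row] in pixels, amid what is visible of it).
The state is a dict: "t": time; "joint_positions": joint angles; "qd": joint speeds; "joint_torque": joint torques, N m; "tcp_pos": TCP position; "ee_rot": TCP orientation; "ft_force": force on the tool from outside, world axes, zero at the start; "wrist_torque": the same for the moment, N m; "grip_width": finger opening in m; "grasp_force": force on a finger pad.
Only numpy, scipy, OpenCV 4.12 (cv2) and the standard library are available. Lean on these libraries where they do the work, as an engineer would, in place of code of your own. Each camera call takes 0.05 s, during which the arm holds its last target. There are 200 camera calls.

TASK

The yellow ear defenders on the white tray have just been sprayed with sanitiser, so the robot itself must not touch them: pick up the red-handled two-tined fork, lift them by the headband with it, and hang them by the headband over the black rail, on the free part in front of the blue pair, which must stay hanging. Then stand the fork upright again in the middle of its green mat, and leave the bottle, jar, meter and brush where they are.

Things in the scene. Friction and masses are not known exactly. Their poses are not given: they have to be found in the camera images.
- yellow: Ear defenders, yellow cups, black headband, 160 (ear to ear) x 62 x 153 mm high, 0.22 kg, standing upright on their cups on the tray. Origin: under the middle, at the bottom of the cups. x: through the arch (the way a bar or tine passes under the band), y: ear to ear, z: up. Cups reach up to z = 84 mm, 86 mm apart inside.
- yellow_band (a point): Middle of the underside of the yellow pair's headband, z = 147 mm of yellow; same axes. Rigid band 28 mm wide (x), 6 mm thick; level for 43 mm either side of this point, then sloping down to upright arms whose inner faces are at y = +-59 mm.
- blue: Blue ear defenders of exactly the same shape and weight, hanging loose on the rail near its post; same origin and axes (its x along the rail, either way round).
- blue_band (a point): Middle of the underside of the blue pair's headband; rests on the rail's top.
- fork: Lifting fork, steel, red handle, 0.24 kg, loose, standing on two tines on the green mat. Origin: level with the tines' bottom, below the handle's axis. x: the way the tines point; z up. Two legs 14 (x) x 12 (y) mm rise from the tines to a crosspiece 68 mm long (y), z = 50 to 62 mm. Between legs and tines a gap 44 mm wide, open below and in front, 50 mm high: the rail can lie in it.
- fork_handle (a point): Middle of the fork's red handle, 98 mm above its origin. The handle is an upright block 24 mm (x) x 30 mm (y), from z = 62 to 128 mm of fork.
- fork_tines (a point): Point midway between the tines level with their tops (z = 8 mm), 45 mm ahead of the fork's origin: where a headband best lies. Tines: 12 mm wide, centred at y = +-28 mm, from x = -20 to 95 mm, z = 0 to 8 mm, upturned tips from x = 88 to 95 mm rising to z = 18 mm.
- mat: Green mat, 200 (x) x 180 (y) x 4 mm, fixed. Origin: middle of its underside, on the table. The fork may start up to 45 mm off its middle, with any yaw of up to about 25 degrees.
- tray: White tray, 240 (x) x 230 (y) mm, fixed; floor 8 mm above the table, rim 18 mm high. Origin: middle of its underside.
- rail: Black rail stand, fixed. Level round bar 20 mm thick along its x, axis at z = 190 mm (top 200 mm), free end at x = -50 mm, held by an upright post (radius 14 mm, 220 mm high) at x = 170 mm on a base plate 110 x 140 x 10 mm centred at x = 155 mm. Origin: on the table below the bar, 50 mm in from the free end.
- rail_end (a point): Top of the rail's free end, (-50, 0, 200) mm in rail's frame.
- spray: Tall round spray bottle, 60 mm across, 185 mm high, standing behind the tray. Origin: middle of its underside. Leave it alone.
- jar: Amber jar with an orange cap, 84 mm across, 110 mm high, behind the mat. Origin: middle of its underside. Leave it alone.
- meter: Black hand-held moisture meter, 140 x 75 x 32 mm, lying at the left. Origin: middle of its underside. Leave it alone.
- brush: Brush about 170 mm long, lying across under the rail, less than 45 mm high. Origin: within it, on the table. Leave it alone.
There are look-alikes about, which are no part of the job. What is shaped like the fork but pink is not meant.

How it is judged:
On the way, in this order (a step that is already met when the one before it is completed fails the run):
1. the yellow pair hangs on the fork, clear of the tray (contact force between yellow and fork above 0.5 N and height (world z) of yellow_band above 0.18 m and contact force between yellow and tray below 0.05 N and contact force between yellow and rail below 0.05 N), for 0.2 s.
2. the yellow pair hangs on the rail by its headband, off the fork (contact force between yellow and rail above 0.3 N and x of yellow_band in the frame of rail between -0.045 and 0.16 m and y of yellow_band in the frame of rail between -0.035 and 0.035 m and z of yellow_band in the frame of rail between 0.185 and 0.212 m and angle between yellow's own z axis and vertical below 0.35 rad and contact force between yellow and fork below 0.05 N), for 0.3 s.
At the end, for the whole second after the job is handed in: Yellow pair at rest, hung by its headband over the rail (band middle within 35 mm of the bar line, 5 mm in from the end, upright within 20 deg), off the fork; blue pair still on the rail; fork standing (7 deg) at rest on the mat, middle of its tines within 60 mm of the mat's middle (all of step 2 and linear speed of yellow below 0.03 m/s and contact force between blue and rail above 0.3 N and z of blue_band in the frame of rail between 0.185 and 0.212 m and contact force between fork and mat above 0.3 N and horizontal distance between fork_tines and mat below 0.06 m and angle between fork's own z axis and vertical below 0.12 rad and linear speed of fork below 0.02 m/s); the robot touches nothing.
It fails at once if the robot touches the yellow pair (contact force between any of the fingers, the arm and yellow above 0.5 N).
It fails at once if the blue pair comes off the rail (height (world z) of blue_band below 0.17 m).
It fails at once if the yellow pair is dropped (angle between yellow's own z axis and vertical above 0.9 rad).
It fails at once if the bottle, jar, meter or brush is moved more than 30 mm or tipped over (distance of any of spray, jar, meter, brush from where it was at the start of the episode above 0.03 m or angle between any of spray, jar's own z axis and vertical above 0.4 rad).
It also fails if it takes over 72 s, if anything falls off the work surface, if the arm or the gripper's body presses on something with over 40 N, if the wrist force passes 120 N, or if a joint passes its speed limit or range.

## Working session

There is one attempt and no reset: what is moved stays moved. The work goes in short steps, Python scripts to look and compute and a tool call to move; the robot and the scene stay as the last step left them, time stands still between calls to the robot, and variables do not carry over. Pictures are saved under pics/ and viewed, at most 10 in all, crops included, and the job is handed in when it is done.

Besides the shell and the picture viewer there is one more tool, called after ">>>" in YAML: its name, and indented under it one key for each argument. play_rows: Moves the arm, as the interface text tells. Shift numbers are shares of 200 mm and turn numbers shares of pi rad, none past 1 either way. Its arguments: {"type":"object","properties":{"motion":{"type":"array"},"force":{"type":"number"}},"required":["motion"]}

```bash
mkdir -p pics; cat > h.py <<'E'
import numpy as np, cv2
from plant import manip, vision, spotter
def K(c):
    f=240/np.tan(np.radians(c["vertical_fov"])/2); return f,c["cx"],c["cy"]
def proj(c,X):
    f,cx,cy=K(c); p=np.atleast_2d(X)@np.array(c["R"]).T+np.array(c["t"]); return np.c_[cx+f*p[:,0]/p[:,2],cy+f*p[:,1]/p[:,2]]
def onplane(c,uv,z):
    f,cx,cy=K(c); R=np.array(c["R"]);t=np.array(c["t"]); o=-R.T@t
    d=R.T@np.array([(uv[0]-cx)/f,(uv[1]-cy)/f,1]); return o+d*(z-o[2])/d[2]
E
cat > a.py <<'E'
from h import *
for n in("scene","top"):
    c=vision.camera(n); cv2.imwrite(f"pics/{n}1.png",c["image"])
    print(n,c["vertical_fov"],c["cx"],c["cy"],"pos",(-np.array(c["R"]).T@np.array(c["t"])).round(3))
    for k in["yellow","blue","fork","mat","tray","rail","spray","jar","meter","brush"]:
        for d in spotter.cut_out(c,k)[:3]:
            m=d["mask"];ys,xs=np.nonzero(m);print(k,round(d["p"],2),np.round(d["xy"]),[xs.min(),xs.max(),ys.min(),ys.max()] if len(xs) else 0,onplane(c,d["xy"],0).round(3))
print(manip.observe())
E
python3 a.py
```

```text
scene 50.37458440922687 314.4130034033355 240.7501301293791 pos [1.515 0.46  1.125]
yellow 0.86 [294. 278.] [np.int64(256), np.int64(312), np.int64(243), np.int64(300)] [0.552 0.015 0.   ]
blue 0.71 [407. 295.] [np.int64(355), np.int64(421), np.int64(272), np.int64(326)] [0.493 0.348 0.   ]
fork 0.92 [226. 184.] [np.int64(202), np.int64(238), np.int64(166), np.int64(203)] [ 0.207 -0.406  0.   ]
fork 0.59 [210. 226.] [np.int64(189), np.int64(225), np.int64(201), np.int64(254)] [ 0.435 -0.346  0.   ]
mat 0.9 [212. 243.] [np.int64(183), np.int64(243), np.int64(219), np.int64(268)] [ 0.506 -0.298  0.   ]
tray 0.72 [294. 283.] [np.int64(234), np.int64(339), np.int64(242), np.int64(321)] [0.571 0.02  0.   ]
rail 0.97 [390. 331.] [np.int64(357), np.int64(411), np.int64(235), np.int64(360)] [0.639 0.335 0.   ]
spray 0.76 [274. 310.] [np.int64(264), np.int64(287), np.int64(277), np.int64(334)] [0.687 0.009 0.   ]
jar 0.59 [182. 264.] [np.int64(165), np.int64(197), np.int64(241), np.int64(285)] [ 0.627 -0.332  0.   ]
meter 0.67 [463. 305.] [np.int64(443), np.int64(480), np.int64(284), np.int64
[... 1788 characters left out ...]
{'t': 1.1, 'joint_positions': array([ 1.10498729e+00,  1.50508364e-01,  1.43745886e+00,  9.77741066e-07,
        1.55379105e+00, -1.33986266e-01]), 'qd': array([-0.00031411,  0.00023943, -0.00013188,  0.00040746, -0.00053186,
        0.00094233]), 'joint_torque': array([-3.65829201e-04, -7.12803197e+01, -5.71058679e+01, -5.23931485e-04,
        1.47176746e-03,  1.06521923e-04]), 'tcp_pos': array([0.18730148, 0.5435795 , 0.19553248]), 'ee_rot': array([ 1.65151277e-01,  9.86268244e-01, -7.89676777e-05, -2.49303449e-05]), 'ft_force': array([0.35469444, 0.13861022, 0.01620581]), 'wrist_torque': array([-0.03559638,  0.02756027, -0.04832151]), 'grasp_force': 0.0, 'grip_width': 0.08529838133217309}
```

```bash
python3 -c "
import cv2
i=cv2.imread('pics/scene1.png')[140:380,150:500];j=cv2.imread('pics/top1.png')[160:350,150:500]
cv2.imwrite('pics/s2.png',cv2.resize(i,None,fx=2.28,fy=2.28,interpolation=cv2.INTER_CUBIC));cv2.imwrite('pics/t2.png',cv2.resize(j,None,fx=2.28,fy=2.28,interpolation=cv2.INTER_CUBIC))"
```

```text
(no output)
```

View pics/s2.png

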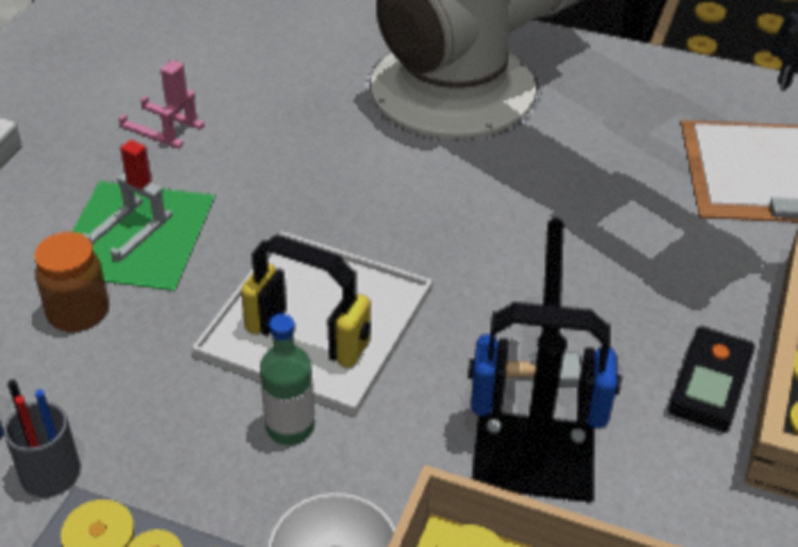

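View pics/t2.png

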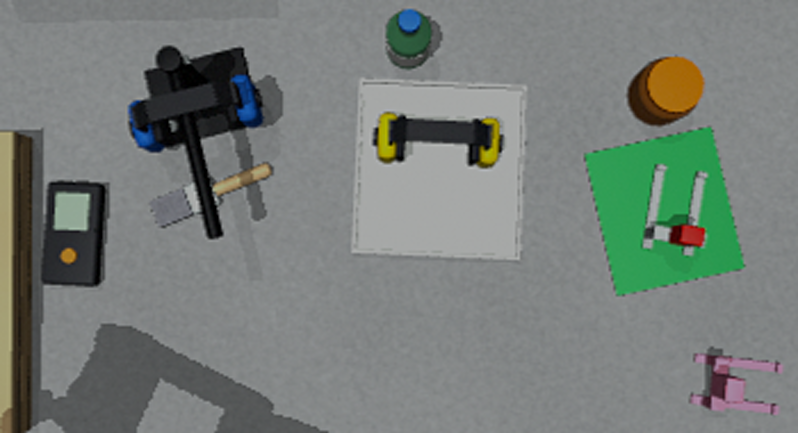

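Candidates for the fork are the red one on the green mat (scene 210,226; top 442,260), the pink one (scene 226,184; top 472,329), and the jar as a weak false hit (top 438,197). By the description it's the red-handled one on the mat. Next I'll fit all the poses by silhouette in both views.

```bash
cat > fit.py <<'E'
from h import *
from scipy.optimize import minimize
def box(a,b,c,d,e,f): return np.array([[x,y,z] for x in(a,b) for y in(c,d) for z in(e,f)])/1000.
def cyl(x,y,r,z0,z1): return np.array([[x+r*np.cos(t),y+r*np.sin(t),z] for t in np.linspace(0,6.28,16) for z in(z0,z1)])/1000.
def slab(p,q): # sloped band piece in y,z
    (y0,z0),(y1,z1)=p,q; return np.array([[x,y,z+d] for x in(-14,14) for y,z in(p,q) for d in(0,6)])/1000.
M={"fork":[box(-7,7,s*28-6,s*28+6,0,60) for s in(-1,1)]+[box(-20,95,s*28-6,s*28+6,0,8) for s in(-1,1)]+[box(88,95,s*28-6,s*28+6,0,18) for s in(-1,1)]+[box(-7,7,-34,34,50,62),box(-12,12,-15,15,62,128)],
"ear":[box(-31,31,*sorted((s*43,s*80)),0,84) for s in(-1,1)]+[box(-14,14,*sorted((s*59,s*65)),70,125) for s in(-1,1)]+[box(-14,14,-43,43,147,153)]+[slab((s*43,147),(s*62,125)) for s in(-1,1)],
"rail":[np.array([[x,10*np.cos(t),190+10*np.sin(t)] for x in(-50,170) for t in np.linspace(0,6.28,16)])/1000.,cyl(170,0,14,0,220),box(100,210,-70,70,0,10)],
"mat":[box(-100,100,-90,90,0,4)],"tray":[box(-120,120,-115,115,0,18)],"spray":[cyl(0,0,30,0,120),cyl(0,0,12,120,185)]}
def sil(c,m,p,z,S=4):
    im=np.zeros((480*S,640*S),np.uint8); co,si=np.cos(p[2]),np.sin(p[2]); R=np.array([[co,-si,0],[si,co,0],[0,0,1]])
    for b in M[m]:
        q=proj(c,b@R.T+[p[0],p[1],z]); cv2.fillConvexPoly(im,cv2.convexHull(((q+.5)*S*16).astype(np.int32)),255,shift=4)
    return cv2.resize(im,(640,480),interpolation=cv2.INTER_AREA)/255.
def fit(views,m,p0,z,yaw=True):
    def cost(p):
        p=p if yaw else [*p,0]
        v=0
        for c,mk,ign in views:
            s=sil(c,m,p,z); d=np.abs(s-mk); d[ign]=0; v+=d.sum()/mk.sum()
        return v
    best=None
    for dy in((0,.3,-.3) if yaw else(0,)):
        x0=np.array(p0[:3 if yaw else 2],float)
        if yaw:x0[2]+=dy
        n=len(x0); r=minimize(cost,x0,method="Nelder-Mead",options=dict(initial_simplex=np.r_[[x0],x0+np.diag([.015,.015,.1][:n])],xatol=2e-4,fatol=1e-4))
        if best is None or r.fun<best.fun: best=r
    return best.x,best.fun
E
cat > b.py <<'E'
from fit import *
C={n:vision.camera(n) for n in("scene","top")}
def g(n,k,near):
    L=[d for d in spotter.cut_out(C[n],k) if np.hypot(*(np.array(d["xy"])-near))<40]; return L[0]["mask"] if L else None
near={"fork":((210,226),(442,260)),"yellow":((294,278),(344,219)),"blue":((407,295),(232,206)),"mat":((212,243),(440,250)),"tray":((294,283),(340,237)),"rail":((390,331),(235,211)),"spray":((274,310),(326,177)),"brush":((399,302),(232,247))}
mk={n:{k:g(n,k,v[i]) for k,v in near.items()} for i,n in enumerate(C)}
occ={"fork":[],"yellow":["spray"],"blue":["rail"],"mat":["fork","jar"],"tray":["yellow","spray"],"rail":["blue","brush"],"spray":[]}
p0={"fork":(.46,-.3,.1),"yellow":(.6,0,0),"blue":(.59,.32,.2),"mat":(.51,-.3,.15),"tray":(.55,.01,0),"rail":(.5,.3,.2),"spray":(.72,.05,0)}
zz={"fork":.004,"yellow":.008,"blue":.053}
out={n:C[n]["image"].copy() for n in C}
for k in p0:
    m="ear" if k in("yellow","blue") else k
    v=[]
    for n in C:
        if mk[n][k] is None: print("missing",n,k);continue
        ig=np.zeros((480,640),bool)
        for o in occ[k]:
            if mk[n].get(o) is not None: ig|=mk[n][o]&~mk[n][k] if k!="yellow" else mk[n][o]
        v.append((C[n],mk[n][k].astype(float),ig))
    res=[fit([a],m,p0[k],zz.get(k,0),k!="spray") for a in v]+[fit(v,m,p0[k],zz.get(k,0),k!="spray")]
    print(k,[(r[0].round(4).tolist(),round(r[1],2)) for r in res])
    for n in C:
        s=sil(C[n],m,[*res[-1][0],0][:3],zz.get(k,0))>.5
        cs,_=cv2.findContours(s.astype(np.uint8),0,2); cv2.drawContours(out[n],cs,-1,(255,0,255),1)
a=cv2.resize(out["scene"][155:375,170:440],None,fx=2.2,fy=2.2,interpolation=1);b=cv2.resize(out["top"][160:350,190:490],None,fx=2.6,fy=2.6,interpolation=1)
cv2.imwrite("pics/fs.png",a);cv2.imwrite("pics/ft.png",b)
E
time python3 b.py
```

```text
fork [([0.4703, -0.3119, -0.1819], np.float64(0.17)), ([0.4675, -0.3083, -0.2074], np.float64(0.16)), ([0.4691, -0.3101, -0.1888], np.float64(0.39))]
yellow [([0.6029, 0.0049, -0.016], np.float64(0.25)), ([0.6025, 0.0056, -0.0672], np.float64(0.12)), ([0.6024, 0.0056, -0.0662], np.float64(0.38))]
blue [([0.6388, 0.3194, 0.2145], np.float64(0.12)), ([0.6381, 0.3205, 0.2238], np.float64(0.1)), ([0.6385, 0.3195, 0.2178], np.float64(0.22))]
mat [([0.5031, -0.3072, 0.1807], np.float64(0.27)), ([0.5049, -0.306, 0.1969], np.float64(0.04)), ([0.5048, -0.3069, 0.1958], np.float64(0.31))]
missing scene tray
tray [([0.5662, 0.0034, -0.0557], np.float64(0.03)), ([0.5662, 0.0034, -0.0557], np.float64(0.03))]
rail [([0.5222, 0.2917, 0.231], np.float64(0.08)), ([0.5237, 0.2948, 0.231], np.float64(0.08)), ([0.5233, 0.2937, 0.2268], np.float64(0.2))]
spray [([0.736, 0.0405], np.float64(0.08)), ([0.7375, 0.0437], np.float64(0.07)), ([0.7376, 0.0423], np.float64(0.18))]
real	0m21.130s
user	0m20.593s
sys	0m10.558s
```

View pics/ft.png

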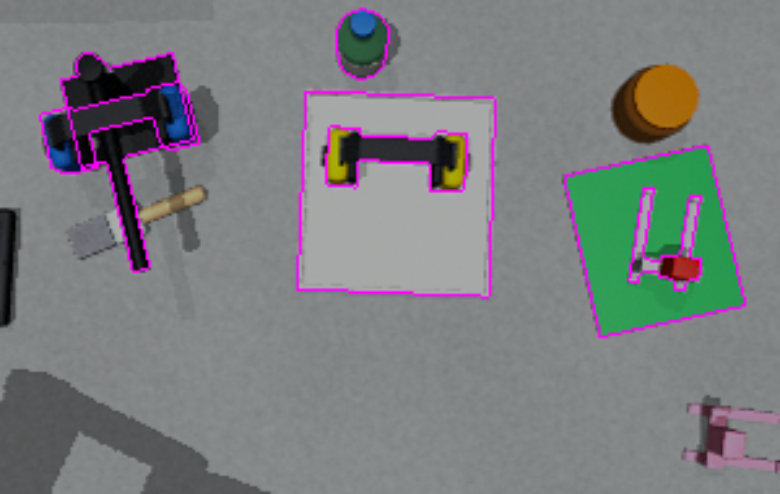

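The overlays fit well. The fork to use is the red one on the mat (overlay 680,267): origin at about (0.468, -0.310), yaw -0.19. I'll grip it along its x axis, which turns the tool by -1.43 rad.

>>> play_rows:
  motion:
    - [-1,0.2,-0.25,0.2,-0.05]
    - [-1,0.4,-0.5,0.4,-0.1]
    - [-1,0.6,-0.75,0.5,-0.14]
    - [-1,0.8,-1,0.5,-0.19]
    - [-1,0.8,-1,0.5,-0.23]

```text
t: 2.5
tcp_pos: [0.3307, 0.3638, 0.2905]
ee_rot: [0.505, 0.863, 0.0, 0.0]
ft_force: [1.4, -0.2, -0.2]
grip_width: 0.0853
grasp_force: 0.0
```

>>> play_rows:
  motion:
    - [-1,0.1,-0.25,0,-0.04]
    - [-1,0.2,-0.5,0,-0.08]
    - [-1,0.3,-0.75,0,-0.12]
    - [-1,0.4,-1,0,-0.16]
    - [-1,0.4,-1,0,-0.2]

```text
t: 3.0
tcp_pos: [0.411, 0.1617, 0.2897]
ee_rot: [0.748, 0.663, -0.0, 0.0]
ft_force: [0.1, 0.8, 0.1]
grip_width: 0.0855
grasp_force: 0.0
```

>>> play_rows:
  motion:
    - [-1,0.04,-0.25,0,-0.01]
    - [-1,0.08,-0.5,0,-0.02]
    - [-1,0.12,-0.75,0,-0.025]
    - [-1,0.16,-1,0,-0.025]
    - [-1,0.16,-1,0,-0.025]

```text
t: 3.5
tcp_pos: [0.4422, -0.0396, 0.2892]
ee_rot: [0.773, 0.634, -0.001, 0.0]
ft_force: [0.4, 0.9, -0.3]
grip_width: 0.0855
grasp_force: 0.0
```

>>> play_rows:
  motion:
    - [-1,0.02,-0.25,0,0]
    - [-1,0.04,-0.5,0,0]
    - [-1,0.04,-0.75,0,0]
    - [-1,0.04,-1,0,0]
    - [-1,0.04,-1,0,0]
    - [-1,0.04,-1,0,0]

```text
t: 4.1
tcp_pos: [0.4499, -0.2352, 0.2892]
ee_rot: [0.772, 0.636, -0.0, -0.0]
ft_force: [-0.2, 0.1, -0.3]
grip_width: 0.0859
grasp_force: 0.0
```

```bash
cat > st.py <<'E'
from h import *
def st():
    o=manip.observe(); q=o["ee_rot"]; a=2*np.arctan2(q[1],q[0])-np.pi/2; a=(a+np.pi/2)%np.pi-np.pi/2
    print("t",round(o["t"],2),"tcp",o["tcp_pos"].round(4),"ytool",round(a,4),"w",round(o["grip_width"],4),"gf",round(o["grasp_force"],1),"ft",o["ft_force"].round(2),"q",o["joint_positions"].round(2),"tilt",q[2:].round(4)); return o,a
if __name__=="__main__": st()
E
python3 st.py
```

```text
t 4.1 tcp [ 0.4499 -0.2352  0.2892] ytool -0.1923 w 0.0859 gf 0.0 ft [-0.16  0.11 -0.27] q [-0.63 -0.    1.42  0.    1.73 -0.44] tilt [-0.     -0.0005]
```

>>> play_rows:
  motion:
    - [-1,0.05,-0.2,0,0]
    - [-1,0.09,-0.375,0,0]
    - [-1,0.09,-0.375,-0.2,0]
    - [-1,0.09,-0.375,-0.4,0]
    - [-1,0.09,-0.375,-0.55,0]
    - [-1,0.09,-0.375,-0.7,0]
    - [-1,0.09,-0.375,-0.85,0]
    - [-1,0.09,-0.375,-0.95,0]
    - [-1,0.09,-0.375,-1,0]
    - [-1,0.09,-0.375,-1,0]

```text
t: 5.1
tcp_pos: [0.4681, -0.3084, 0.0891]
ee_rot: [0.771, 0.637, -0.0, -0.001]
ft_force: [-0.3, 0.4, 1.0]
grip_width: 0.0853
grasp_force: 0.0
```

>>> play_rows:
  motion:
    - [0,0,0,0,0]
    - [0.2,0,0,0,0]
    - [0.4,0,0,0,0]
    - [0.6,0,0,0,0]
    - [1,0,0,0,0]
    - [1,0,0,0,0]
    - [1,0,0,0,0]
    - [1,0,0,0,0]
  force: 80

```text
t: 5.9
tcp_pos: [0.4683, -0.31, 0.0905]
ee_rot: [0.771, 0.637, 0.0, 0.001]
ft_force: [-0.9, 0.9, 7.5]
grip_width: 0.0209
grasp_force: 79.0
```

>>> play_rows:
  motion:
    - [1,0,0,0.02,0]
    - [1,0,0,0.08,0]
    - [1,0,0,0.2,0]
    - [1,0,0,0.4,0]
    - [1,0,0,0.6,0]
    - [1,0,0,0.8,0]
    - [1,0,0,0.92,0]
    - [1,0,0,1,0]
    - [1,0,0,1,0]
    - [1,0,0,1,0]

```text
t: 6.9
tcp_pos: [0.4679, -0.3097, 0.2893]
ee_rot: [0.771, 0.637, -0.0, -0.0]
ft_force: [0.1, -0.4, -2.8]
grip_width: 0.0207
grasp_force: 78.8
```

```bash
cat > c.py <<'E'
from fit import *; from st import st
import sys
o,a=st(); C={n:vision.camera(n) for n in("scene","top")}
# fit fork in the grip: x,y,yaw, with z fitted too
v=[]
for n in C:
    e=proj(C[n],[o["tcp_pos"]-[0,0,.05]])[0]
    L=[d for d in spotter.cut_out(C[n],"fork") if np.hypot(*(np.array(d["xy"])-e))<50]
    print(n,e.round(),[(round(d["p"],2),np.round(d["xy"])) for d in L])
    if L: v.append((C[n],L[0]["mask"].astype(float),np.zeros((480,640),bool)))
M["fork"]=M["fork"]  # handle hidden by the fingers
f0=o["tcp_pos"]
def cost(p):
    s=0
    for c,m,_ in v:
        d=np.abs(sil(c,"fork",p[:3],p[3])-m)
        for hh in np.linspace(-.015,.06,6):   # ignore the gripper region
            u=proj(c,[f0+[0,0,hh]])[0].astype(int); cv2.circle(d,tuple(map(int,u)),16,0,-1)
        s+=d.sum()/m.sum()
    return s
x0=np.array([f0[0],f0[1],a,f0[2]-.084])
r=minimize(cost,x0,method="Nelder-Mead",options=dict(initial_simplex=np.r_[[x0],x0+np.diag([.01,.01,.08,.01])]))
print("fork x,y,yaw,z",r.x.round(4),round(r.fun,3)); c_,s_=np.cos(a),np.sin(a); d=r.x[:2]-f0[:2]; print("fork rel tcp in tool-yaw axes",(c_*d[0]+s_*d[1]).round(4),(-s_*d[0]+c_*d[1]).round(4),"dz",(r.x[3]-f0[2]).round(4))
for n in C:
    im=C[n]["image"].copy(); s=sil(C[n],"fork",r.x[:3],r.x[3])>.5; cs,_=cv2.findContours(s.astype(np.uint8),0,2); cv2.drawContours(im,cs,-1,(255,0,255),1)
    e=proj(C[n],[f0])[0].astype(int); C[n]=cv2.resize(im[max(0,e[1]-70):e[1]+70,max(0,e[0]-70):e[0]+70],(400,400))
cv2.imwrite("pics/grip.png",np.hstack(list(C.values())))
E
python3 c.py
```

```text
t 6.9 tcp [ 0.4679 -0.3097  0.2893] ytool -0.1905 w 0.0207 gf 78.8 ft [ 0.09 -0.39 -2.82] q [-0.72  0.11  1.3  -0.    1.74 -0.53] tilt [-0.     -0.0001]
scene [203. 175.] [(0.92, array([200., 176.])), (0.6, array([227., 184.]))]
top [464. 262.] [(0.86, array([454., 246.]))]
fork x,y,yaw,z [ 0.4685 -0.3093 -0.1808  0.2043] 0.194
fork rel tcp in tool-yaw axes 0.0006 0.0005 dz -0.085
```

View pics/grip.png

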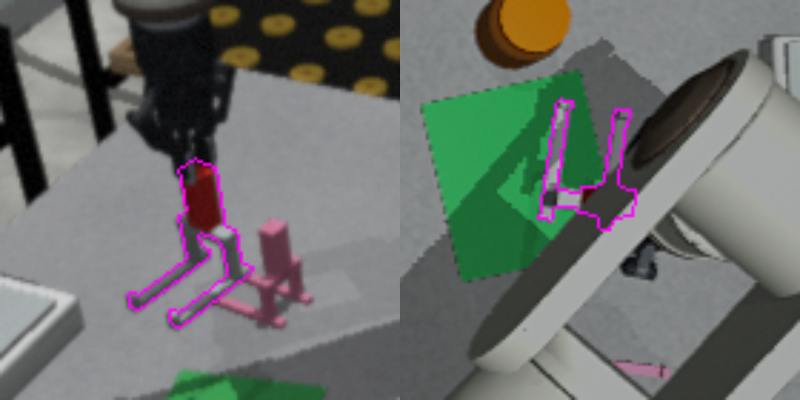

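The fork sits square in the grip, with its origin about 85 mm below the TCP. Now moving to the pre-insertion pose in front of the yellow pair.

>>> play_rows:
  motion:
    - [1,0,0.05,0,0]
    - [1,0,0.2,0,0.01]
    - [1,0,0.4,0,0.02]
    - [1,0,0.6,0,0.03]
    - [1,0,0.8,0,0.04]
    - [1,0,1,0,0.04]

```text
t: 7.7
tcp_pos: [0.4674, -0.1076, 0.2894]
ee_rot: [0.729, 0.684, 0.0, -0.0]
ft_force: [0.5, 0.1, -1.8]
grip_width: 0.0209
grasp_force: 78.8
```

>>> play_rows:
  motion:
    - [1,0,0.2,0,0]
    - [1,0,0.4,0,0]
    - [1,0,0.55,-0.05,0]
    - [1,0,0.62,-0.15,0]
    - [1,0,0.62,-0.28,0]
    - [1,0,0.62,-0.38,0]
    - [1,0,0.62,-0.41,0]
    - [1,0,0.62,-0.41,0]
    - [1,0,0.62,-0.41,0]

```text
t: 8.6
tcp_pos: [0.4682, 0.0143, 0.2086]
ee_rot: [0.73, 0.684, 0.0, 0.0]
ft_force: [-0.2, -0.1, -1.2]
grip_width: 0.0209
grasp_force: 78.8
```

```bash
cat > d.py <<'E'
from fit import *; from st import st
o,a=st(); p=o["tcp_pos"]; c=vision.camera("scene"); t=vision.camera("top")
for cc,n in((c,"scene"),(t,"top")):
    L=spotter.cut_out(cc,"yellow"); print(n,[(round(d["p"],2),np.round(d["xy"])) for d in L])
out=[]
for cc in(c,t):
    im=cc["image"].copy()
    for m,q,z in(("fork",[p[0],p[1],a],p[2]-.0855),("ear",[.6024,.0056,-.066],.008)):
        s=sil(cc,m,q,z)>.5; cs,_=cv2.findContours(s.astype(np.uint8),0,2); cv2.drawContours(im,cs,-1,(255,0,255),1)
    e=proj(cc,[[.55,0,.1]])[0].astype(int); out.append(cv2.resize(im[e[1]-65:e[1]+65,e[0]-65:e[0]+65],(400,400)))
cv2.imwrite("pics/pre.png",np.hstack(out))
E
python3 d.py
```

```text
t 8.6 tcp [0.4682 0.0143 0.2086] ytool -0.0649 w 0.0209 gf 78.8 ft [-0.2  -0.07 -1.22] q [-0.13 -0.08  1.65  0.    1.57 -0.07] tilt [0.0004 0.0004]
scene [(0.74, array([305., 217.])), (0.72, array([299., 274.])), (0.28, array([400., 304.]))]
top [(0.56, array([339., 222.]))]
```

View pics/pre.png

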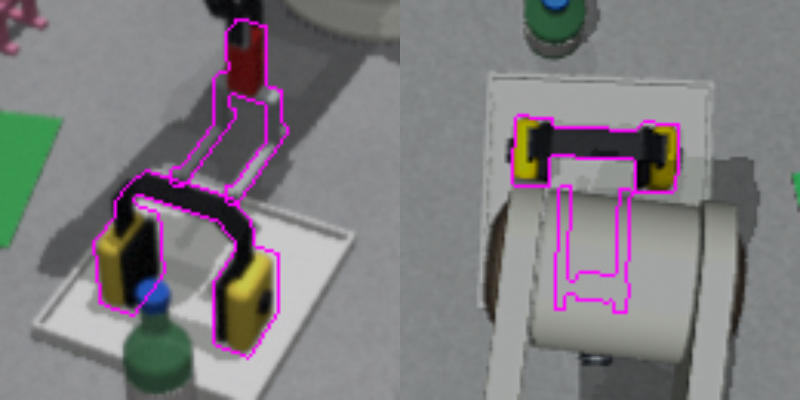

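>>> play_rows:
  motion:
    - [1,0.02,0,-0.02,0]
    - [1,0.08,-0.005,-0.02,0]
    - [1,0.15,-0.01,-0.02,0]
    - [1,0.22,-0.014,-0.02,0]
    - [1,0.29,-0.018,-0.02,0]
    - [1,0.35,-0.022,-0.02,0]
    - [1,0.4,-0.026,-0.02,0]
    - [1,0.435,-0.028,-0.02,0]
    - [1,0.447,-0.028,-0.02,0]
    - [1,0.447,-0.028,-0.02,0]

```text
t: 9.8
tcp_pos: [0.5575, 0.0087, 0.2035]
ee_rot: [0.73, 0.684, -0.0, -0.0]
ft_force: [-0.8, -0.3, -1.8]
grip_width: 0.0209
grasp_force: 78.8
```

>>> play_rows:
  motion:
    - [1,0,0,0.04,0]
    - [1,0,0,0.08,0]
    - [1,0,0,0.1,0]
    - [1,0,0,0.12,0]
    - [1,0,0,0.135,0]
    - [1,0,0,0.15,0]
    - [1,0,0,0.165,0]
    - [1,0,0,0.18,0]
    - [1,0,0,0.2,0]
    - [1,0,0,0.22,0]
    - [1,0,0,0.24,0]
    - [1,0,0,0.24,0]

```text
t: 11.0
tcp_pos: [0.5576, 0.0086, 0.2523]
ee_rot: [0.73, 0.684, 0.0, 0.0]
ft_force: [0.8, 0.6, -4.1]
grip_width: 0.021
grasp_force: 78.9
```

>>> play_rows:
  motion:
    - [1,0,0,0.02,0]
    - [1,0,0,0.05,0]
    - [1,0,0,0.09,0]
    - [1,0,0,0.13,0]
    - [1,0,0,0.17,0]
    - [1,0,0,0.21,0]
    - [1,0,0,0.24,0]
    - [1,0,0,0.26,0]
    - [1,0,0,0.26,0]
    - [1,0,0,0.26,0]
    - [1,0,0,0.26,0]

```text
t: 12.1
tcp_pos: [0.5573, 0.0087, 0.3032]
ee_rot: [0.73, 0.684, -0.0, -0.0]
ft_force: [0.8, -0.2, -4.3]
grip_width: 0.0208
grasp_force: 78.9
```

```bash
cat > e.py <<'E'
from fit import *; from st import st
o,a=st(); p=o["tcp_pos"]; cam=[vision.camera("scene"),vision.camera("top")]
fz=p[2]-.0855; e0=np.array([p[0]+.045*np.cos(a),p[1]+.045*np.sin(a),a,fz+.008-.147])
f=M["fork"]; out=[]; v=[]
for i,cc in enumerate(cam):
    u=proj(cc,[[e0[0],e0[1],e0[3]+.08]])[0]
    L=[d for d in spotter.cut_out(cc,"yellow") if np.hypot(*(np.array(d["xy"])-u))<35]
    fs=sil(cc,"fork",[p[0],p[1],a],fz)>.5; print(i,[(round(d["p"],2),np.round(d["xy"])) for d in L])
    if L and i==0: v.append((cc,L[0]["mask"].astype(float),fs))
def cost(q): return sum((np.abs(sil(c,"ear",q[:3],q[3])-m)*~g).sum()/m.sum() for c,m,g in v)
r=minimize(cost,e0,method="Nelder-Mead",options=dict(initial_simplex=np.r_[[e0],e0+np.diag([.01,.01,.1,.005])]))
print("ear expected",e0.round(4),"fit",r.x.round(4),round(r.fun,3))
for cc in cam:
    im=cc["image"].copy()
    for m,q,z in(("fork",[p[0],p[1],a],fz),("ear",e0[:3],e0[3])):
        s=sil(cc,m,q,z)>.5; cs,_=cv2.findContours(s.astype(np.uint8),0,2); cv2.drawContours(im,cs,-1,(255,0,255),1)
    u=proj(cc,[p])[0].astype(int); out.append(cv2.resize(im[max(0,u[1]-65):u[1]+85,max(0,u[0]-75):u[0]+75],(400,400)))
cv2.imwrite("pics/lift.png",np.hstack(out))
E
python3 e.py
```

```text
t 12.1 tcp [0.5573 0.0087 0.3032] ytool -0.0647 w 0.0208 gf 78.9 ft [ 0.85 -0.22 -4.26] q [-0.12  0.1   1.28 -0.    1.76 -0.06] tilt [-0.0002 -0.0003]
0 [(0.74, array([294., 257.]))]
1 []
ear expected [ 0.6022  0.0058 -0.0647  0.0787] fit [ 0.602   0.0038 -0.0232  0.0769] 0.187
```

View pics/lift.png

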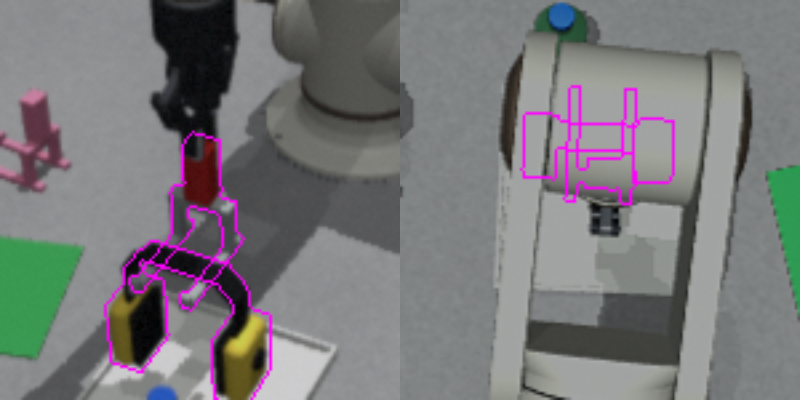

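>>> play_rows:
  motion:
    - [1,-0.02,0.005,0,0]
    - [1,-0.06,0.02,0,0.003]
    - [1,-0.13,0.04,0,0.006]
    - [1,-0.22,0.07,0,0.01]
    - [1,-0.32,0.1,0,0.015]
    - [1,-0.43,0.13,0,0.02]
    - [1,-0.54,0.17,0,0.025]
    - [1,-0.64,0.2,0,0.03]
    - [1,-0.73,0.23,0,0.035]
    - [1,-0.8,0.25,0,0.038]
    - [1,-0.84,0.262,0,0.04]
    - [1,-0.85,0.265,0,0.04]

```text
t: 13.5
tcp_pos: [0.3868, 0.0619, 0.3039]
ee_rot: [0.685, 0.728, 0.0, 0.0]
ft_force: [0.4, 0.1, -4.8]
grip_width: 0.0209
grasp_force: 78.9
```

>>> play_rows:
  motion:
    - [1,0,0.02,0,0.001]
    - [1,0,0.07,0,0.003]
    - [1,0,0.16,0,0.007]
    - [1,0,0.26,0,0.013]
    - [1,0,0.38,0,0.02]
    - [1,0,0.5,0,0.027]
    - [1,0,0.62,0,0.034]
    - [1,0,0.74,0,0.04]
    - [1,0,0.84,0,0.046]
    - [1,0,0.93,0,0.05]
    - [1,0,0.98,0,0.053]
    - [1,0,1,0,0.053]

```text
t: 14.7
tcp_pos: [0.3874, 0.2628, 0.3031]
ee_rot: [0.622, 0.783, -0.0, -0.0]
ft_force: [-0.7, -0.2, -4.6]
grip_width: 0.0207
grasp_force: 78.9
```

>>> play_rows:
  motion:
    - [1,0,0,0,0]
    - [1,0,0,0,0]
    - [1,0,0,0,0]

```text
t: 15.0
tcp_pos: [0.3875, 0.2611, 0.3037]
ee_rot: [0.623, 0.782, -0.0, 0.0]
ft_force: [-0.2, 0.3, -4.4]
grip_width: 0.021
grasp_force: 78.9
```

```bash
sed -i 's/"pics\/lift.png"/"pics\/rail.png"/; s/u\[1\]-65):u\[1\]+85/u[1]-40):u[1]+140/; s/-75):u\[0\]+75/-60):u[0]+120/' e.py
sed -i 's/for m,q,z in(("fork"/for m,q,z in(("rail",[.5235,.2937,.228],0),("fork"/' e.py; python3 e.py
```

```text
t 15.0 tcp [0.3875 0.2611 0.3037] ytool 0.2265 w 0.021 gf 78.9 ft [-0.19  0.3  -4.35] q [ 0.43 -0.09  1.47 -0.    1.76  0.2 ] tilt [-0.      0.0001]
0 [(0.79, array([407., 242.]))]
1 [(0.61, array([269., 276.]))]
ear expected [0.4313 0.2712 0.2265 0.0792] fit [0.4352 0.2708 0.1858 0.0805] 0.239
```

View pics/rail.png

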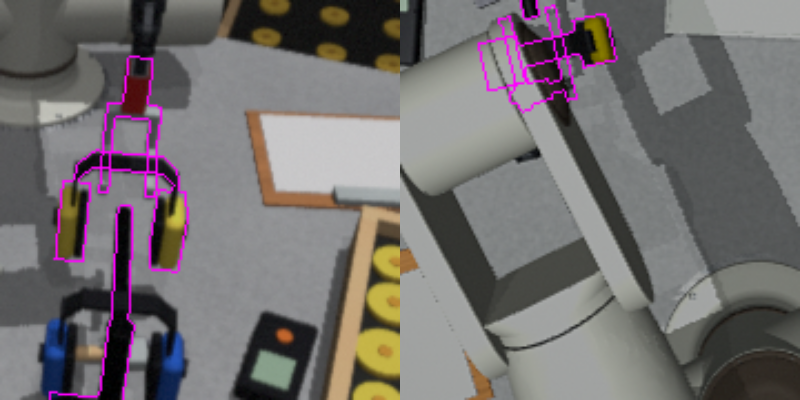

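>>> play_rows:
  motion:
    - [1,0.01,0.002,0,0]
    - [1,0.035,0.009,0,0]
    - [1,0.08,0.019,0,0]
    - [1,0.13,0.032,0,0]
    - [1,0.185,0.045,0,0]
    - [1,0.245,0.06,0,0]
    - [1,0.3,0.073,0,0]
    - [1,0.36,0.088,0,0]
    - [1,0.41,0.1,0,0]
    - [1,0.45,0.11,0,0]
    - [1,0.475,0.116,0,0]
    - [1,0.485,0.118,0,0]

```text
t: 16.4
tcp_pos: [0.4848, 0.2854, 0.3035]
ee_rot: [0.622, 0.783, -0.0, -0.0]
ft_force: [-0.8, 0.2, -4.4]
grip_width: 0.0212
grasp_force: 78.9
```

>>> play_rows:
  motion:
    - [1,0,0,0,0]
    - [1,0,0,-0.02,0]
    - [1,0,0,-0.05,0]
    - [1,0,0,-0.08,0]
    - [1,0,0,-0.1,0]
    - [1,0,0,-0.12,0]
    - [1,0,0,-0.135,0]
    - [1,0,0,-0.15,0]
    - [1,0,0,-0.17,0]
    - [1,0,0,-0.2,0]
    - [1,0,0,-0.23,0]
    - [1,0,0,-0.24,0]

```text
t: 17.6
tcp_pos: [0.4842, 0.2852, 0.2547]
ee_rot: [0.622, 0.783, -0.0, -0.0]
ft_force: [1.0, 0.6, -2.0]
grip_width: 0.0211
grasp_force: 79.2
```

```bash
sed -i 's/"pics\/rail.png"/"pics\/hung.png"/;s/e0=np.array(.*$/e0=np.array([.5284,.2948,.228,.053])/' e.py; python3 e.py
```

```text
t 17.6 tcp [0.4842 0.2852 0.2547] ytool 0.2274 w 0.0211 gf 79.2 ft [ 0.98  0.57 -1.96] q [0.4  0.11 1.36 0.   1.67 0.17] tilt [-0.0005 -0.0003]
0 [(0.59, array([395., 251.]))]
1 [(0.69, array([262., 242.]))]
ear expected [0.5284 0.2948 0.228  0.053 ] fit [0.531  0.2941 0.1844 0.0542] 0.525
```

View pics/hung.png

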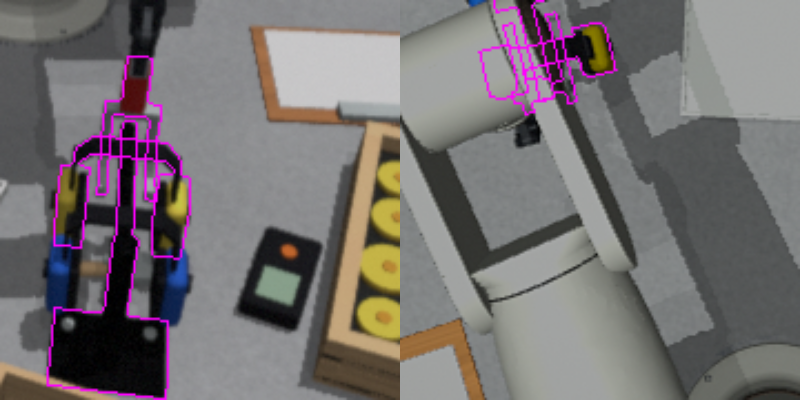

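The yellow pair hangs on the rail in line with the expected outline, and its weight is off the fork (about 2.3 N less at the wrist). Next I'll withdraw along the rail and lift.

>>> play_rows:
  motion:
    - [1,0,0,0,0]
    - [1,0,0,0,0]
    - [1,-0.03,-0.007,0,0]
    - [1,-0.08,-0.019,0,0]
    - [1,-0.14,-0.033,0,0]
    - [1,-0.2,-0.046,0,0]
    - [1,-0.26,-0.06,0,0]
    - [1,-0.32,-0.074,0,0]
    - [1,-0.38,-0.088,0,0]
    - [1,-0.44,-0.102,0,0]
    - [1,-0.485,-0.113,0,0]
    - [1,-0.485,-0.113,0,0]

```text
t: 19.0
tcp_pos: [0.3865, 0.2625, 0.256]
ee_rot: [0.622, 0.783, 0.0, 0.0]
ft_force: [0.3, 0.6, -1.8]
grip_width: 0.021
grasp_force: 79.2
```

```bash
sed -i 's/"pics\/hung.png"/"pics\/hung2.png"/' e.py; python3 e.py
```

```text
t 19.0 tcp [0.3865 0.2625 0.256 ] ytool 0.2278 w 0.021 gf 79.2 ft [ 0.31  0.59 -1.79] q [ 0.43 -0.09  1.57  0.    1.67  0.2 ] tilt [0.0003 0.0001]
0 [(0.57, array([394., 250.]))]
1 [(0.93, array([241., 246.]))]
ear expected [0.5284 0.2948 0.228  0.053 ] fit [0.5298 0.2937 0.2027 0.0535] 0.565
```

>>> play_rows:
  motion:
    - [1,0,0,0.1,0]
    - [1,0,0,0.25,0]
    - [1,0,0,0.4,0]
    - [1,0,-0.1,0.5,-0.01]
    - [1,0,-0.25,0.5,-0.02]
    - [1,0.02,-0.45,0.5,-0.04]
    - [1,0.04,-0.65,0.5,-0.06]
    - [1,0.06,-0.85,0.5,-0.073]
    - [1,0.08,-1,0.5,-0.073]

```text
t: 20.1
tcp_pos: [0.4036, 0.0606, 0.3556]
ee_rot: [0.709, 0.705, -0.0, 0.0]
ft_force: [0.1, -0.1, -2.7]
grip_width: 0.021
grasp_force: 79.2
```

>>> play_rows:
  motion:
    - [1,0.04,-0.2,0,0]
    - [1,0.08,-0.4,0,0]
    - [1,0.12,-0.6,0,0]
    - [1,0.16,-0.8,0,0]
    - [1,0.2,-1,0,0]

```text
t: 20.6
tcp_pos: [0.4436, -0.1394, 0.3555]
ee_rot: [0.708, 0.706, -0.0, -0.0]
ft_force: [0.5, 1.1, -1.8]
grip_width: 0.0206
grasp_force: 79.2
```

>>> play_rows:
  motion:
    - [1,0.03,-0.2,0,0]
    - [1,0.05,-0.4,-0.1,0]
    - [1,0.07,-0.6,-0.3,0]
    - [1,0.09,-0.77,-0.5,0]
    - [1,0.09,-0.845,-0.7,0]
    - [1,0.09,-0.845,-0.85,0]
    - [1,0.09,-0.845,-0.95,0]
    - [1,0.09,-0.845,-1,0]
    - [1,0.09,-0.845,-1,0]

```text
t: 21.5
tcp_pos: [0.4612, -0.3062, 0.1546]
ee_rot: [0.708, 0.706, -0.0, -0.001]
ft_force: [0.4, -0.0, -1.7]
grip_width: 0.0212
grasp_force: 79.2
```

```bash
sed -i 's/"fork")/"fork")/' c.py; sed -i 's/pics\/grip.png/pics\/grip2.png/' c.py; python3 c.py
```

```text
t 21.5 tcp [ 0.4612 -0.3062  0.1546] ytool -0.002 w 0.0212 gf 79.2 ft [ 0.39 -0.04 -1.67] q [-0.73  0.12  1.55 -0.    1.47 -0.72] tilt [-0.0001 -0.001 ]
scene [212. 209.] [(0.66, array([209., 208.])), (0.6, array([228., 180.]))]
top [450. 265.] [(0.45, array([431., 243.]))]
fork x,y,yaw,z [ 0.4945 -0.2834  0.0254  0.1026] 0.955
fork rel tcp in tool-yaw axes 0.0332 0.0229 dz -0.052
```

>>> play_rows:
  motion:
    - [1,0,0,-0.08,0]
    - [1,0,0,-0.16,0]
    - [1,0,0,-0.22,0]
    - [1,0,0,-0.26,0]
    - [1,0,0,-0.28,0]
    - [1,0,0,-0.295,0]
    - [1,0,0,-0.305,0]
    - [1,0,0,-0.315,0]
    - [1,0,0,-0.32,0]
    - [1,0,0,-0.32,0]
    - [1,0,0,-0.32,0]

```text
t: 22.8
tcp_pos: [0.4614, -0.3064, 0.0917]
ee_rot: [0.708, 0.706, -0.0, 0.0]
ft_force: [-0.4, 0.3, -2.3]
grip_width: 0.0208
grasp_force: 79.2
```

```bash
python3 st.py
```

```text
t 22.8 tcp [ 0.4614 -0.3064  0.0917] ytool -0.002 w 0.0208 gf 79.2 ft [-0.38  0.28 -2.31] q [-0.73  0.16  1.64 -0.    1.34 -0.72] tilt [-0.  0.]
```

>>> play_rows:
  motion:
    - [1,0,0,-0.005,0]
    - [1,0,0,-0.008,0]
    - [1,0,0,-0.008,0]

```text
t: 23.1
tcp_pos: [0.4614, -0.3064, 0.0905]
ee_rot: [0.708, 0.706, -0.0, 0.0]
ft_force: [-3.2, 2.1, 5.5]
grip_width: 0.021
grasp_force: 80.0
```

>>> play_rows:
  motion:
    - [1,0,0,-0.003,0]
    - [1,0,0,-0.005,0]
    - [1,0,0,-0.005,0]

```text
t: 23.4
tcp_pos: [0.4615, -0.3065, 0.0905]
ee_rot: [0.708, 0.706, -0.0, 0.001]
ft_force: [-5.4, 3.7, 16.9]
grip_width: 0.0211
grasp_force: 81.4
```

Contact with the mat. I'll release gradually, then rise straight up.

>>> play_rows:
  motion:
    - [0.3,0,0,0.003,0]
    - [0,0,0,0.005,0]
    - [-0.3,0,0,0.005,0]
    - [-0.6,0,0,0.005,0]
    - [-0.8,0,0,0.005,0]
    - [-0.8,0,0,0.005,0]
    - [-0.8,0,0,0.005,0]
  force: 20

```text
t: 24.1
tcp_pos: [0.4614, -0.3063, 0.09]
ee_rot: [0.708, 0.706, -0.0, -0.0]
ft_force: [0.5, -0.1, 0.7]
grip_width: 0.0769
grasp_force: 0.0
```

>>> play_rows:
  motion:
    - [-0.8,0,0,0.03,0]
    - [-0.8,0,0,0.1,0]
    - [-0.8,0,0,0.2,0]
    - [-0.8,0,0,0.35,0]
    - [-0.8,0,0,0.5,0]
    - [-0.8,0,0,0.7,0]
    - [-0.8,0,0,0.9,0]
    - [-0.8,0,0,1,0]
    - [-0.8,0,0,1,0]

```text
t: 25.0
tcp_pos: [0.4619, -0.3068, 0.2945]
ee_rot: [0.708, 0.706, 0.0, 0.003]
ft_force: [-0.0, -0.1, -0.2]
grip_width: 0.0768
grasp_force: 0.0
```

>>> play_rows:
  motion:
    - [-0.8,-0.2,0.2,0,0]
    - [-0.8,-0.3,0.4,0,0]
    - [-0.8,-0.4,0.6,0,0]
    - [-0.8,-0.45,0.8,0,0]
    - [-0.8,-0.45,1,0,0]
    - [-0.8,-0.45,1,0,0]
    - [-0.8,-0.45,1,0,0]

```text
t: 25.7
tcp_pos: [0.3712, -0.1058, 0.2903]
ee_rot: [0.707, 0.707, 0.0, 0.0]
ft_force: [0.3, 0.1, 0.4]
grip_width: 0.0771
grasp_force: 0.0
```

```bash
python3 - <<'E'
from fit import *; from st import st
st(); out=[]
P=(("rail",[.5235,.2937,.228],0),("fork",[.4614,-.3065,-.002],.004),("ear",[.5284,.2948,.228],.053),("ear",[.6385,.3195,.218],.053),("mat",[.5048,-.3069,.196],0))
for n,(x,y,w,h) in(("scene",(170,155,290,215)),("top",(190,160,290,215))):
    c=vision.camera(n); im=c["image"].copy()
    if n=="top": 
        L=[d for d in spotter.cut_out(c,"fork") if np.hypot(*(np.array(d["xy"])-(442,260)))<25]
        if L: print("fork",fit([(c,L[0]["mask"].astype(float),np.zeros((480,640),bool))],"fork",(.46,-.306,0),.004))
    if n=="scene":
      for m,p,z in P:
        cs,_=cv2.findContours((sil(c,m,p,z)>.5).astype(np.uint8),0,2); cv2.drawContours(im,cs,-1,(255,0,255),1)
    out.append(cv2.resize(im[y:y+h,x:x+w],(400,297)))
cv2.imwrite("pics/fin.png",cv2.resize(np.vstack(out),(400,594)))
E
```

```text
t 25.7 tcp [ 0.3712 -0.1058  0.2903] ytool 0.0 w 0.0771 gf 0.0 ft [0.33 0.1  0.4 ] q [-0.48 -0.27  1.64 -0.    1.76 -0.48] tilt [0.     0.0004]
fork (array([ 0.45965207, -0.30571431, -0.02074539]), np.float64(0.4404027556968733))
```

View pics/fin.png

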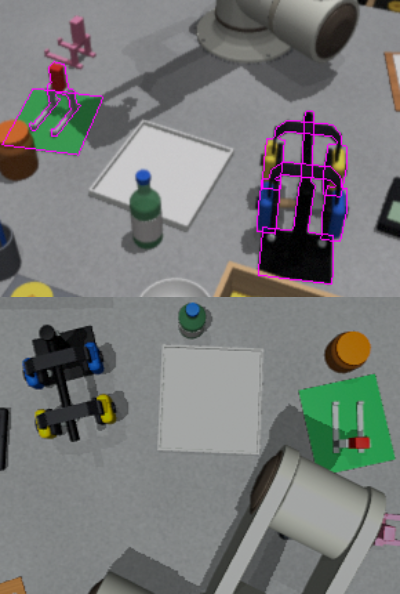

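The final picture shows the yellow pair on the rail in front of the blue pair (lower view, 72,410), the fork upright mid-mat (350,430), and everything else in place.

```bash
python3 -c "
from plant import manip
print(manip.hand_in())"
```

```text
the job is handed in; nothing more can be done
None
```

The job is handed in (the call returned no verdict): the last pictures show the yellow pair on the rail in front of the blue pair, the fork upright mid-mat and the rest apparently where it was, at 25.7 s of the 72 s allowed.

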